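# Select the marking power step and press start

## Task

On the laser marker's control box, push the selector's pointer round clockwise with a fingertip, click by click, until it rests in the fifth position (the long bar mark is the first), without letting it run on into the sixth. Take the finger off the pointer, then press the round start button right down and let it come up again. Do not grip or force the selector, and leave the wooden blank, the mouse and the brass hand stamp where they are.

Things in the scene. Friction and masses are not known exactly. Their poses are not given: they have to be found in the camera images.
- panel: grey control box fixed to the bench, 190 (x) x 300 (y) x 65 mm high, flat level top; origin at the centre of its underside, z up. At yaw 0 its front (-x) faces the robot. The selector is on its +y half, the start button on its -y half.
- selector_axis (a point): point on the box's top face (65 mm above the bench) on the selector's vertical turning axis, 55 mm towards the box's +y from its centre. Around it lies a thin aluminium dial, 168 mm across, with eight flat black marks 73 mm from the axis, 30 degrees apart; the empty 150 degrees of the circle face the box's front (-x).
- first_mark (a point): middle of the dial's first mark, a long bar (18 x 6 mm), 105 degrees counter-clockwise (seen from above) from the box's +x direction about the selector's axis. Going clockwise from it, the second to eighth marks are round dots, 8 mm across; the fifth lies 15 degrees clockwise from the box's +x.
- pointer_tip (a point): outer end of the pointer's top, 60 mm from the axis, 34 mm above the box's top. The selector is a black hub, 44 mm across, top 38 mm above the box, with a one-sided upright bar (the pointer) from the hub out to 60 mm: 14 mm thick, upright sides from 6 to 34 mm above the box's top, a white line on top. The point's x axis points outwards along the pointer.
- selector (a joint): selector angle in rad, growing clockwise seen from above: 0 in the first position, 0.5236 (30 degrees) more for each next, 2.094 in the fifth; stops just beyond first and eighth. A spring detent holds each position with 0.07 rad of play either way: up to 0.15 N m (3.5 N at 45 mm) to leave it; past half-way it snaps ahead into the next. Starts at rest in the first, second or third.
- start_top (a point): centre of the top of the start button, a round black button 36 mm across in a steel collar, on the -y half of the box, 155 mm from the selector's axis; z up
- start (a joint): travel of the start button in m: 0 up, 0.006 right down (5 N); it springs back when released
- blank: loose light-wood blank, 45 x 120 x 30 mm high; origin at the centre of its underside. To be left alone.
- mouse: loose black computer mouse, 100 x 58 x 30 mm high; origin at the centre of its underside. To be left alone.
- stamp: loose brass hand stamp, round, 40 mm across the foot, 46 mm high; origin at the centre of its underside. To be left alone.

How it is judged:
On the way, in this order (a step that is already met when the one before it is completed fails the run):
1. the selector rests in the fifth position with the fingers off it (value of joint selector between 1.96 and 2.23 rad and contact force between the fingers and selector_c0 below 0.1 N and contact force between the fingers and selector_c1 below 0.1 N and velocity of joint selector below 0.1 rad/s), for 0.2 s.
2. the start button is pressed right down (value of joint start above 0.0048 m), for 0.05 s.
At the end, for the whole second after the job is handed in: the selector rests in its fifth position (within about 7 degrees), the start button has been pressed down afterwards (at least 4.8 of its 6 mm) and is up again, and the blank, the mouse and the stamp are within 12 mm of where they stood (value of joint selector between 1.96 and 2.23 rad and value of joint start below 0.0015 m and distance of each of blank, mouse, stamp from where it was at the start of the episode below 0.012 m); the robot touches nothing.
It fails at once if the selector runs past the fifth position, more than half-way to the sixth (value of joint selector above 2.38 rad).
It fails at once if the start button is pressed before the selector is in the fifth position (value of joint start above 0.003 m and (value of joint selector below 1.94 rad or value of joint selector above 2.25 rad)).
It fails at once if the selector is gripped or forced (more than 25 N) (contact force between the fingers and selector_c0 above 25 N or contact force between the fingers and selector_c1 above 25 N).
It fails at once if the blank, the mouse or the stamp is shoved or lifted (distance of any of blank, mouse, stamp from where it was at the start of the episode above 0.012 m).
It also fails if it takes over 64 s, if anything falls off the work surface, if the arm or the gripper's body presses on something with over 40 N, if the wrist force passes 120 N, or if a joint passes its speed limit or range.

## Robot

A 7-joint arm with a two-finger parallel gripper is mounted at the origin on the work surface. World frame = base frame: x ahead of the robot, y to its left, z up, the work surface at z = 0. Lengths are in m, angles in rad, forces in N, time in s.
With the tool pointing down it reaches from about 0.4 to 0.875 m from the base axis. Payload 19.3 kg.
Tool frame: the origin (TCP) lies midway between the tips of the shut fingers; the grasp point (between the pads) lies 19 mm behind it; z points along the fingers, y is the direction in which the jaws open and shut (so a half turn about z gives the same grasp; the last joint's range is limited). The gripper opens to 85 mm and grips with 20 to 120 N. Pads are 22 mm wide; open, the fingers measure 114 mm over their backs; the gripper's body (76 mm by 85 mm) begins 54 mm behind the grasp point. The pads swing forward as they close: fully open they stand 13 mm farther back than shut.
Start: joints at [1.11, 0.521, -0.036, 1.599, 0.021, 1.021, -0.113], TCP at [0.238, -0.578, 0.231] pointing down, gripper open.
Joint ranges: [-2.91, 2.91], [-0.3, 2.13], [-1.5, 1.42], [0.17, 2.43], [-1.26, 4.41], [0.16, 1.93], [-2.52, 2.52]. Speed limits (rad/s): [1.89, 1.89, 2.39, 2.39, 3.01, 3.01, 3.01].

## Interface

Orientations are given as a rotation vector (axis times angle).
In Python, from bench import robot gives the robot as it stands.
- The arm moves only by the shell command python3 -m inch 'ROWS' [OPENING] [FORCE]. ROWS is JSON, a list that holds one entry, the list of rows, each a list of 4 numbers: the shift along the tool's x, y, z in cm, then the turn about the tool's z in degrees. In form: [[[dx, dy, dz, roll], ...]]. A call has 1 to 12 rows; each row shifts and turns the commanded pose from where the row before left it, along the tool's axes as they then stand; what a row does not reach is not made up. A row lasts 1/10 s, in which the tool goes at most 50 mm and 8.59 degrees, less where a joint would pass 70% of its speed; a pose out of reach is approached as far as the arm can. A call with a gripper value outside its range is refused whole. OPENING is the opening in per cent of the stroke, from 0 (shut) to 100 (fully open), set as the call begins (- or left out, the last holds). The fingers move at their own pace and stop on an object; FORCE is the grip in N (left out, the last holds). Time passes only in rows, so rows that do not move let the fingers close. It gives the time, the measured TCP pose, the force and the opening at its end, in the units of the state.
- robot.get_state(): the state, without advancing time (a new reading comes with each control period).
- robot.read_camera(name): name is "scene" or "top"; returns a dict with "image" (420x560x3 uint8, red, green, blue), "camera_matrix" (3x3 intrinsics, pixels), "pose" (4x4, takes a point from camera to world coordinates). Camera axes: x right, y down, z forward; pixel columns grow to the right and rows downward; lengths in m; the calibration is good to about 2 mm. A picture is of the moment at which its call begins. There is no depth.
- robot.finish_job(): hands the job in, once; it reports no verdict.
The state is a dict: "clock": time; "q": joint angles; "joint_velocities": joint speeds; "joint_efforts": joint torques, N m; "ee_pos": TCP position; "ee_rot": TCP orientation; "contact_force": force on the tool from outside, world axes, zero at the start; "ft_torque": the same for the moment, N m; "width": opening from 0.0 (shut) to 1.0 (fully open).
Only numpy, scipy, OpenCV 4.12 (cv2) and the standard library are available. Lean on these libraries where they do the work, as an engineer would, in place of code of your own. Each camera call takes 0.05 s, during which the arm holds its last target. There are 200 camera calls.

## Working session

There is one attempt and no reset: what is moved stays moved. The work goes in short steps, Python scripts to look and compute and a shell command to move; the robot and the scene stay as the last step left them, time stands still between calls to the robot, and variables do not carry over. Pictures are saved under pics/ and viewed, about 8 in all and at most 12, crops included, and the job is handed in when it is done.

```bash
mkdir -p pics
cat > h.py <<'E'
from bench import robot
import numpy as np, cv2
from scipy.spatial.transform import Rotation as R
def snap(n):
    c=robot.read_camera(n); return c['image'],np.array(c['camera_matrix']),np.array(c['pose'])
def ray(K,P,u,v,z):
    d=P[:3,:3]@np.linalg.solve(K,[u,v,1]); o=P[:3,3]; return o+d*(z-o[2])/d[2]
def proj(K,P,p):
    q=K@(P[:3,:3].T@(np.array(p)-P[:3,3])); return q[:2]/q[2]
E
python3 - <<'E'
from h import *
for n in ['top','scene']:
    i,K,P=snap(n); np.savez(n,K=K,P=P,i=i); print(n,K.round(1).tolist(),P.round(3).tolist())
    cv2.imwrite(f'pics/{n}0.png',cv2.resize(i[:,:,::-1],(784,588),interpolation=2))
s=robot.get_state();print({k:np.round(v,3).tolist() for k,v in s.items()}); print(R.from_rotvec(s['ee_rot']).as_matrix().round(3))
E
```

```text
top [[511.0, 0.0, 277.0], [0.0, 511.0, 203.4], [0.0, 0.0, 1.0]] [[0.01, -0.981, 0.196, 0.35], [-1.0, -0.01, 0.003, 0.039], [-0.001, -0.196, -0.981, 1.038], [0.0, 0.0, 0.0, 1.0]]
scene [[533.0, 0.0, 280.7], [0.0, 533.0, 210.8], [0.0, 0.0, 1.0]] [[0.65, 0.507, -0.566, 1.246], [0.76, -0.45, 0.469, -0.539], [-0.017, -0.735, -0.678, 0.922], [0.0, 0.0, 0.0, 1.0]]
{'clock': 0.1, 'q': [1.11, 0.522, -0.036, 1.6, 0.021, 1.021, -0.113], 'joint_velocities': [-0.001, -0.001, -0.001, -0.002, -0.0, -0.0, 0.001], 'joint_efforts': [0.003, -92.85, 1.984, -37.054, 0.018, 0.005, -0.0], 'ee_pos': [0.238, -0.578, 0.231], 'ee_rot': [-3.081, -0.61, 0.0], 'contact_force': [-0.23, 0.464, 0.666], 'ft_torque': [-0.009, 0.035, 0.044], 'width': 1.002}
[[ 0.925  0.381 -0.   ]
 [ 0.381 -0.925  0.001]
 [-0.    -0.001 -1.   ]]
```

View pics/top0.png

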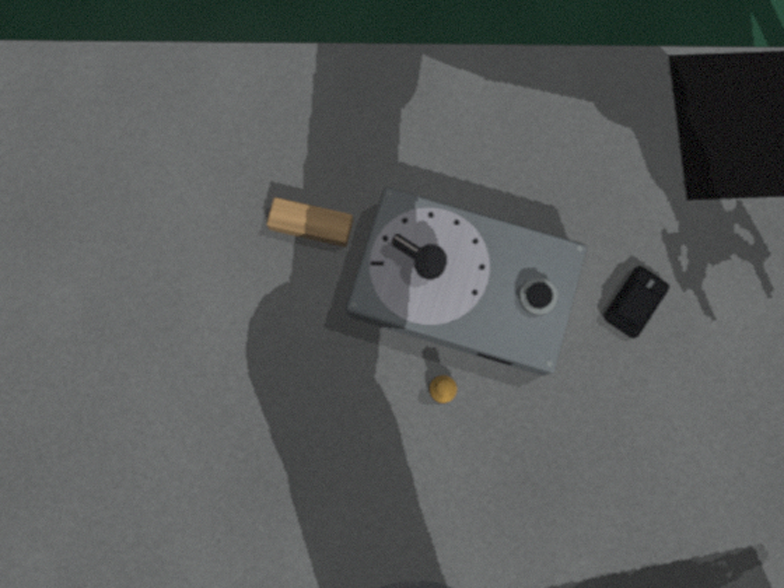

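View pics/scene0.png

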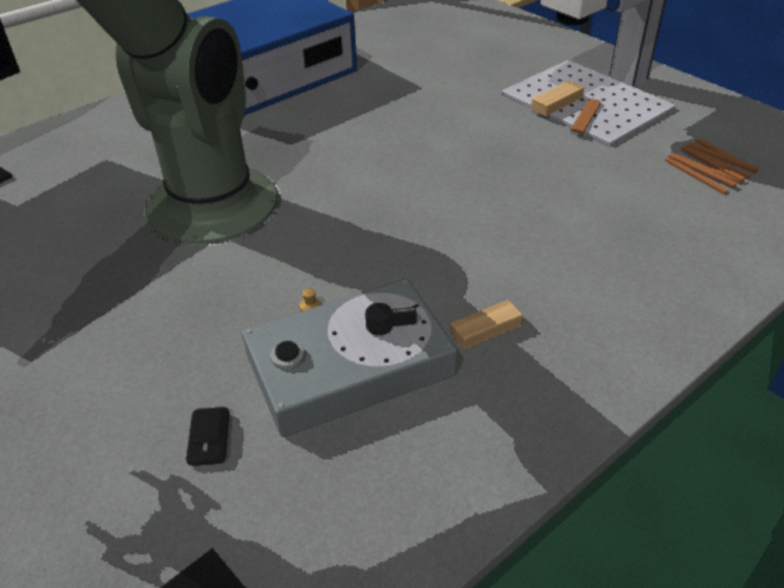

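The top view (1.4x scale) shows the bar at (377,263), seven dots running to (474,292), the hub at (430,261), the pointer tip at about (397,239) and the button at (540,295). The blank is at (310,221), the mouse at (637,300) and the stamp at (443,389).

Run:
```python
from h import *
d=np.load('top.npz');K,P,i=d['K'],d['P'],d['i']
z0=.066
m=np.array([(377,263),(385,238),(404,220),(430,214),(456,222),(475,241),(481,267),(474,292)])/1.4
w=np.array([ray(K,P,u,v,z0)[:2] for u,v in m])
# rigid fit
a=np.radians(105-30*np.arange(8)); L=.073*np.c_[np.cos(a),np.sin(a)]
c=w-w.mean(0); l=L-L.mean(0)
yaw=np.arctan2((l[:,0]*c[:,1]-l[:,1]*c[:,0]).sum(),(l*c).sum())
Rm=np.array([[np.cos(yaw),-np.sin(yaw)],[np.sin(yaw),np.cos(yaw)]])
ax=w.mean(0)-Rm@L.mean(0)
print('yaw',np.degrees(yaw),'axis',ax,'res mm',((w-ax-L@Rm.T)*1e3).round(1).tolist())
for n,u,v,z in [('hub',430,261,.103),('tip',397,239,.099),('button',540,295,.08),('blank',310,221,.03),('mouse',637,300,.03),('stamp',443,389,.045)]:
    p=ray(K,P,u/1.4,v/1.4,z)[:2]; q=Rm.T@(p-ax); print(n,p.round(4),'local',q.round(4),np.hypot(*q).round(4),np.degrees(np.arctan2(q[1],q[0])).round(1))
for k in range(8):print(k+1,np.degrees(a[k]+yaw).round(1),end=' ')
ctr=ax+Rm@[0,-.055]; print('centre',ctr)
cr=i[120:250,230:430]; cv2.imwrite('pics/crop1.png',cv2.resize(cr[:,:,::-1],(800,520),interpolation=cv2.INTER_CUBIC))
```

```text
yaw -16.489739503497812 axis [ 0.57298508 -0.01573774] res mm [[-0.1, -0.5], [-0.2, -0.5], [0.3, 0.4], [0.6, 0.4], [-0.0, -0.0], [-0.0, -0.4], [-0.6, 0.6], [0.1, 0.0]]
hub [ 0.5697 -0.015 ] local [-0.0034 -0.0002] 0.0034 -175.8
tip [0.6008 0.0295] local [0.0138 0.0512] 0.0531 74.9
button [ 0.5291 -0.1661] local [ 0.0006 -0.1566] 0.1566 -89.8
blank [0.6451 0.1563] local [0.0203 0.1854] 0.1865 83.7
mouse [ 0.5326 -0.3153] local [ 0.0463 -0.2987] 0.3023 -81.2
stamp [ 0.4027 -0.036 ] local [-0.1575 -0.0678] 0.1715 -156.7
1 88.5 2 58.5 3 28.5 4 -1.5 5 -31.5 6 -61.5 7 -91.5 8 -121.5 centre [ 0.55737368 -0.06847562]
```

View pics/crop1.png

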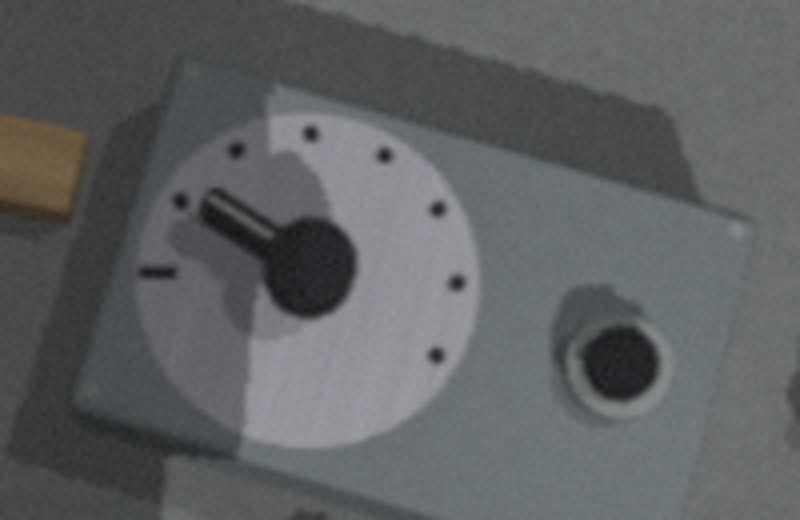

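The fit leaves residuals of 0.8 mm or less. The crop shows the pointer at the second position (75° local), so it needs three clicks. I'll fly over with the fingers shut at z 0.23, then turn so that tool y points outwards along the pointer and -x is the push direction.

```bash
python3 -m inch '[[[3.37,-2.83,0,0],[3.37,-2.83,0,0],[3.37,-2.83,0,0],[3.37,-2.83,0,0],[3.37,-2.83,0,0],[3.37,-2.83,0,0],[3.37,-2.83,0,0],[3.37,-2.83,0,0],[3.37,-2.83,0,0],[3.37,-2.83,0,0],[3.37,-2.83,0,0],[3.37,-2.83,0,0]]]' 0 30
python3 -m inch '[[[3.37,-2.83,0,0],[3.37,-2.83,0,0],[3.37,-2.83,0,0],[3.37,-2.83,0,0],[0,0,0,-8],[0,0,0,-8],[0,0,0,-8],[0,0,0,-8],[0,0,0,-8],[0,0,0,-8],[0,0,0,-8]]]'
python3 -m inch '[[[0,0,0,-8],[0,0,0,-8],[0,0,0,-8],[0,0,0,-8],[0,0,0,-8],[0,0,0,-8],[0,0,0,-8],[0,0,0,-8],[0,0,0,-6],[0,0,0,0],[0,0,0,0]]]'
cat > loc.py <<'E'
from h import *
s=robot.get_state(); M=R.from_rotvec(s['ee_rot']).as_matrix(); p=np.array(s['ee_pos'])
print('t',s['clock'],'tcp',p.round(4),'yaw',np.degrees(np.arctan2(M[1,0],M[0,0])).round(1),'z',M[:,2].round(3),'F',np.round(s['contact_force'],1),'w',s['width'])
for n,c in [('axis',[.5725,-.0155,0]),('button',[.529,-.165,.08])]: print(n,'tool-frame pos of tcp rel., cm',(M.T@(p-c)*100).round(2))
E
python3 loc.py
```

```text
clock: 1.3
ee_pos: [0.4831, -0.1081, 0.2313]
ee_rot: [3.082, 0.61, -0.0]
contact_force: [0.7, -0.4, -0.3]
width: 0.0
clock: 2.4
ee_pos: [0.564, 0.0461, 0.231]
ee_rot: [-2.429, -1.992, 0.001]
contact_force: [0.1, 0.5, -0.3]
width: 0.002
clock: 3.5
ee_pos: [0.5641, 0.046, 0.2311]
ee_rot: [-0.861, -3.021, 0.0]
contact_force: [0.5, 1.4, 0.6]
width: 0.0
t 3.5 tcp [0.5641 0.046  0.2311] yaw 148.2 z [-0.  0. -1.] F [0.5 1.4 0.6] w 0.0004532126152384399
axis tool-frame pos of tcp rel., cm [  3.97   4.78 -23.11]
button tool-frame pos of tcp rel., cm [  8.15  19.77 -15.11]
```

```bash
python3 -m inch '[[[0,0,3,0],[0,0,3,0],[0,0,3,0],[0,0,2,0],[0,0,2,0],[0,0,1.9,0],[0,0,0,0],[0,0,0,0]]]'
python3 loc.py
python3 - <<'E'
from h import *
a,_,_=snap('top');b,_,_=snap('scene')
f=lambda c:cv2.resize(c[:,:,::-1],(400,400),interpolation=2)
cv2.imwrite('pics/d1.png',np.hstack([f(a[110:260,230:380]),f(b[170:320,200:350])]))
E
```

```text
clock: 4.3
ee_pos: [0.5642, 0.0464, 0.0827]
ee_rot: [-0.858, -3.022, 0.0]
contact_force: [1.1, -0.6, 0.1]
width: -0.002
t 4.3 tcp [0.5642 0.0464 0.0827] yaw 148.3 z [-0. -0. -1.] F [ 1.1 -0.6  0.1] w -0.0021763266715627613
axis tool-frame pos of tcp rel., cm [ 3.96  4.83 -8.27]
button tool-frame pos of tcp rel., cm [ 8.11 19.84 -0.27]
```

View pics/d1.png

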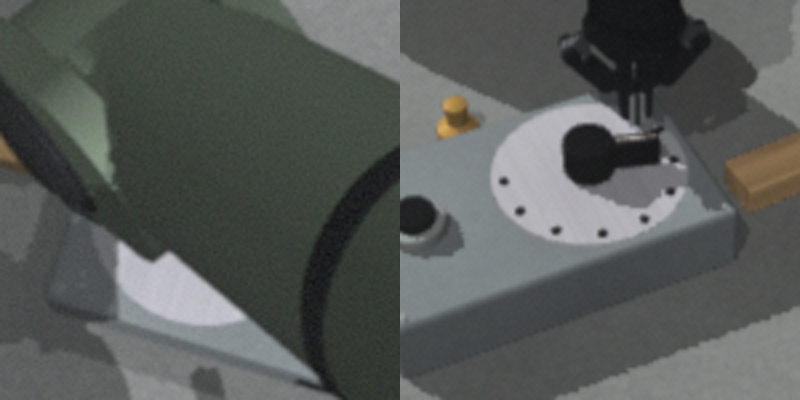

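The scene crop shows the fingertips standing on the counter-clockwise side of the pointer, clear of it. I'll make contact and push the first click.

```bash
python3 -m inch '[[[-0.5,0,0,0],[-0.5,0,0,0],[-0.4,0,0,0],[-0.3,0,0,0],[-0.2,0,0,0],[-0.2,0,0,0],[0,0,0,0]]]'; python3 loc.py
python3 -m inch '[[[-0.17,0.06,0,2],[-0.17,0.06,0,2],[-0.17,0.06,0,2],[-0.17,0.06,0,2]]]'; python3 loc.py
python3 -m inch '[[[-0.17,0.06,0,2],[-0.17,0.06,0,2],[-0.17,0.06,0,2],[-0.17,0.06,0,2],[0,0,0,0],[0,0,0,0]]]'; python3 loc.py
python3 - <<'E'
from h import *
b,_,_=snap('scene')
cv2.imwrite('pics/d2.png',cv2.resize(b[170:320,200:350,::-1],(500,500),interpolation=2))
E
```

```text
clock: 5.1
ee_pos: [0.5822, 0.035, 0.0823]
ee_rot: [-0.856, -3.023, -0.0]
contact_force: [-0.1, -0.3, -0.5]
width: 0.003
t 5.1 tcp [0.5822 0.035  0.0823] yaw 148.4 z [-0.  0. -1.] F [-0.1 -0.3 -0.5] w 0.0026458723302852844
axis tool-frame pos of tcp rel., cm [ 1.83  4.81 -8.23]
button tool-frame pos of tcp rel., cm [ 5.96 19.82 -0.23]
clock: 5.5
ee_pos: [0.5889, 0.0335, 0.0823]
ee_rot: [-1.069, -2.954, 0.0]
contact_force: [-4.0, 2.8, 1.9]
width: -0.001
t 5.5 tcp [0.5889 0.0335 0.0823] yaw 140.2 z [-0.  0. -1.] F [-4.   2.8  1.9] w -0.0007539404296569278
axis tool-frame pos of tcp rel., cm [ 1.88  4.81 -8.23]
button tool-frame pos of tcp rel., cm [ 8.1  19.09 -0.23]
clock: 6.1
ee_pos: [0.5957, 0.0304, 0.0823]
ee_rot: [1.268, 2.874, -0.0]
contact_force: [-0.0, 0.6, 0.5]
width: 0.003
t 6.1 tcp [0.5957 0.0304 0.0823] yaw 132.4 z [ 0. -0. -1.] F [-0.   0.6  0.5] w 0.0025607285556003435
axis tool-frame pos of tcp rel., cm [ 1.83  4.81 -8.23]
button tool-frame pos of tcp rel., cm [ 9.93 18.1  -0.23]
```

View pics/d2.png

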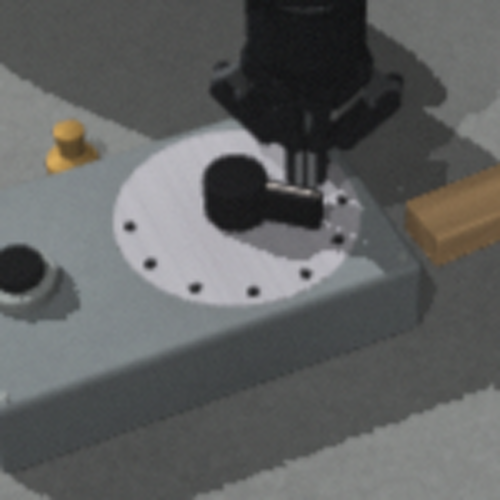

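```bash
cat > tips.py <<'E'
from h import *
d=np.load('scene.npz')
for k in range(1,6):
    a=np.radians(88.5-30*(k-1)); u=proj(d['K'],d['P'],[.5725+.06*np.cos(a),-.0155+.06*np.sin(a),.099])
    print(k,((u-[200,170])*500/150).round(0),end=' ')
for a in (43.5,):
    a=np.radians(a);u=proj(d['K'],d['P'],[.5725+.06*np.cos(a),-.0155+.06*np.sin(a),.099]); print('2.5',((u-[200,170])*500/150).round(0))
E
python3 tips.py
```

```text
1 [300. 139.] 2 [319. 168.] 3 [315. 200.] 4 [288. 228.] 5 [244. 243.] 2.5 [320. 184.]
```

The tip is at about (320,195), which matches the third position (projected 315,200), and the contact force is zero, so it snapped. I'll push the second click with 30° more arc.

```bash
python3 -m inch '[[[-0.17,0.06,0,2],[-0.17,0.06,0,2],[-0.17,0.06,0,2],[-0.17,0.06,0,2],[-0.17,0.06,0,2],[-0.17,0.06,0,2],[-0.17,0.06,0,2],[-0.17,0.06,0,2],[-0.17,0.06,0,2],[-0.17,0.06,0,2]]]'; python3 loc.py
python3 -m inch '[[[-0.17,0.06,0,2],[-0.17,0.06,0,2],[-0.17,0.06,0,2],[-0.17,0.06,0,2],[-0.17,0.06,0,2],[0,0,0,0],[0,0,0,0],[0,0,0,0]]]'; python3 loc.py
python3 - <<'E'
from h import *
b,_,_=snap('scene')
cv2.imwrite('pics/d3.png',cv2.resize(b[170:320,200:350,::-1],(500,500),interpolation=2))
E
```

```text
clock: 7.15
ee_pos: [0.6096, 0.0201, 0.0822]
ee_rot: [-1.751, -2.608, -0.0]
contact_force: [-0.2, 0.7, -0.6]
width: 0.001
t 7.15 tcp [0.6096 0.0201 0.0822] yaw 112.2 z [-0.001  0.001 -1.   ] F [-0.2  0.7 -0.6] w 0.0010515360447968228
axis tool-frame pos of tcp rel., cm [ 1.89  4.78 -8.22]
button tool-frame pos of tcp rel., cm [14.08 14.47 -0.22]
clock: 7.95
ee_pos: [0.6154, 0.0125, 0.0823]
ee_rot: [-1.968, -2.449, 0.0]
contact_force: [-0.5, 0.4, 0.3]
width: -0.0
t 7.95 tcp [0.6154 0.0125 0.0823] yaw 102.4 z [-0.  0. -1.] F [-0.5  0.4  0.3] w -0.0004897589693354101
axis tool-frame pos of tcp rel., cm [ 1.82  4.79 -8.23]
button tool-frame pos of tcp rel., cm [15.48 12.25 -0.23]
```

View pics/d3.png

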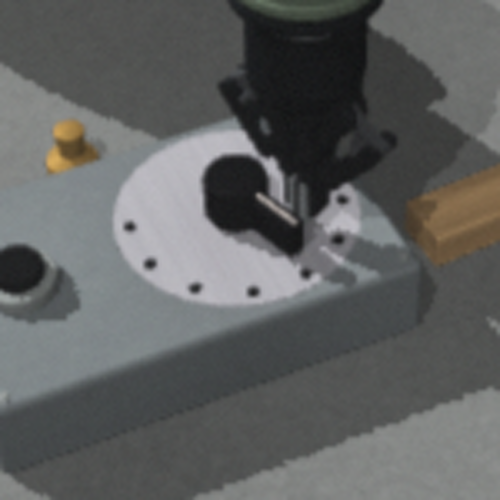

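The tip is at about (296,224), so it is in the fourth position (projected 288,228), with zero force. Now the last click, in smaller groups.

```bash
python3 -m inch '[[[-0.17,0.06,0,2],[-0.17,0.06,0,2],[-0.17,0.06,0,2],[-0.17,0.06,0,2],[-0.17,0.06,0,2],[-0.17,0.06,0,2],[-0.17,0.06,0,2],[-0.17,0.06,0,2],[-0.17,0.06,0,2],[-0.17,0.06,0,2]]]'; python3 loc.py
python3 -m inch '[[[-0.17,0.06,0,2],[-0.17,0.06,0,2],[0,0,0,0]]]'; python3 loc.py
python3 -m inch '[[[-0.17,0.06,0,2],[-0.09,0.03,0,1],[-0.09,0.03,0,1],[0,0,0,0],[0,0,0,0],[0,0,0,0]]]'; python3 loc.py
python3 - <<'E'
from h import *
b,_,_=snap('scene')
cv2.imwrite('pics/d4.png',cv2.resize(b[170:320,200:350,::-1],(500,500),interpolation=2))
E
```

```text
clock: 9.0
ee_pos: [0.6224, -0.0034, 0.0823]
ee_rot: [-2.366, -2.066, -0.001]
contact_force: [-0.9, 2.1, 0.2]
width: 0.001
t 9.0 tcp [ 0.6224 -0.0034  0.0823] yaw 82.3 z [-0.     0.001 -1.   ] F [-0.9  2.1  0.2] w 0.0007955365690039992
axis tool-frame pos of tcp rel., cm [ 1.88  4.77 -8.22]
button tool-frame pos of tcp rel., cm [17.27  7.07 -0.21]
clock: 9.3
ee_pos: [0.6231, -0.0083, 0.0823]
ee_rot: [2.437, 1.982, -0.001]
contact_force: [1.0, 0.8, -0.4]
width: 0.0
t 9.3 tcp [ 0.6231 -0.0083  0.0823] yaw 78.3 z [ 0.    -0.001 -1.   ] F [ 1.   0.8 -0.4] w 7.766295703834335e-05
axis tool-frame pos of tcp rel., cm [ 1.73  4.81 -8.23]
button tool-frame pos of tcp rel., cm [17.26  6.02 -0.24]
clock: 9.9
ee_pos: [0.6234, -0.0112, 0.0823]
ee_rot: [-2.502, -1.899, -0.0]
contact_force: [0.9, -0.9, 0.5]
width: 0.0
t 9.9 tcp [ 0.6234 -0.0112  0.0823] yaw 74.4 z [ 0.  0. -1.] F [ 0.9 -0.9  0.5] w 0.0004612411078038943
axis tool-frame pos of tcp rel., cm [ 1.78  4.79 -8.23]
button tool-frame pos of tcp rel., cm [17.35  4.96 -0.23]
```

View pics/d4.png

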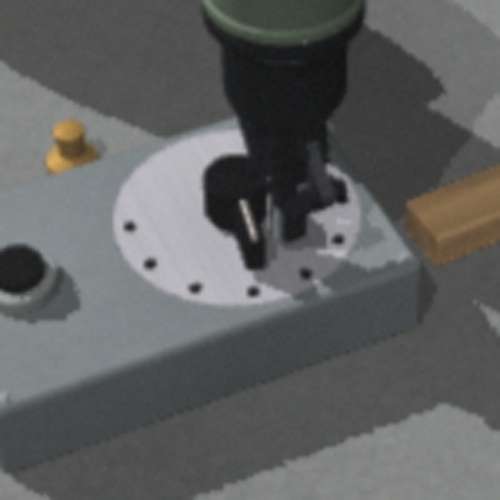

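The tip is at about (252,241), near the fifth position (projected 244,243). I'll back the finger off, rise, and check from the top, moving over towards the button. The target above the button is computed after the lift.

```bash
python3 -m inch '[[[0.5,0,0,0],[0.8,0,0,0],[0.7,0,0,0],[0,0,-2,0],[0,0,-3,0],[0,0,-3,0],[0,0,-3,0],[0,0,0,0]]]'; python3 loc.py
```

```text
clock: 10.75
ee_pos: [0.6307, 0.009, 0.1963]
ee_rot: [2.5, 1.898, 0.008]
contact_force: [-0.1, -0.2, 0.3]
width: -0.004
t 10.75 tcp [0.6307 0.009  0.1963] yaw 74.4 z [ 0.006  0.001 -1.   ] F [-0.1 -0.2  0.3] w -0.003626643045315045
axis tool-frame pos of tcp rel., cm [  3.97   5.05 -19.6 ]
button tool-frame pos of tcp rel., cm [ 19.52   5.18 -11.56]
```

```bash
python3 -m inch '[[[-3.9,-1.04,0,0],[-3.9,-1.04,0,0],[-3.9,-1.04,0,0],[-3.9,-1.04,0,0],[-3.9,-1.04,0,0],[0,0,0,0],[0,0,0,0]]]'; python3 loc.py;  python3 - <<'E'
from h import *
a,_,_=snap('top');b,_,_=snap('scene')
f=lambda c:cv2.resize(c[:,:,::-1],(400,400),interpolation=2)
cv2.imwrite('pics/d5.png',np.hstack([f(a[130:230,250:350]),f(b[190:290,210:310])]))
d=np.load('top.npz')
for k in (4,4.5,5,5.5):
    t=np.radians(88.5-30*(k-1)); p=[.5725+.06*np.cos(t),-.0155+.06*np.sin(t),.099]
    e=np.load('scene.npz'); print(k,((proj(d['K'],d['P'],p)-[250,130])*4).round(),((proj(e['K'],e['P'],p)-[210,190])*4+[400,0]).round())
E
```

```text
clock: 11.45
ee_pos: [0.5263, -0.166, 0.1922]
ee_rot: [-2.504, -1.898, -0.0]
contact_force: [-0.1, 0.8, 0.2]
width: 0.005
t 11.45 tcp [ 0.5263 -0.166   0.1922] yaw 74.3 z [ 0.  0. -1.] F [-0.1  0.8  0.2] w 0.005279942318980944
axis tool-frame pos of tcp rel., cm [-15.73  -0.38 -19.22]
button tool-frame pos of tcp rel., cm [ -0.16  -0.24 -11.22]
4 [232. 100.] [705. 194.]
4.5 [265. 105.] [680. 205.]
5 [295. 118.] [652. 211.]
5.5 [320. 138.] [623. 212.]
```

View pics/d5.png

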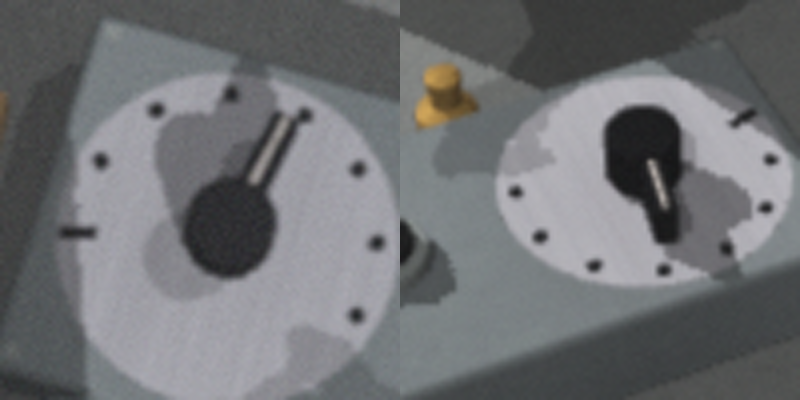

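Run:
```python
from h import *
d=np.load('top.npz');e=np.load('scene.npz')
for n,c,pts,o,off in (('top',d,[(257,180),(286,120)],(250,130),0),('scene',e,[(652,162),(666,206)],(210,190),400)):
    a,b=[ray(c['K'],c['P'],(u-off)/4+o[0],v/4+o[1],.099)[:2] for u,v in pts]
    t=np.degrees(np.arctan2(*(b-a)[::-1])); print(n,t,'selector rad',np.radians(88.5-t))
```

```text
top -25.181855515622665 selector rad 1.9841226785240913
scene -27.34149669388945 selector rad 2.021815527746497
```

Both readings fall inside 1.96–2.23 but near its lower edge. I'll refine them with a line fit before pressing.

Run:
```python
from h import *
for n,roi in (('top',(305,155,327,180)),('scene',(269,228,280,245))):
    ims=[]
    for _ in range(4): a,K,P=snap(n); ims.append(a.astype(float))
    g=np.mean(ims,0).mean(2); x0,y0,x1,y1=roi
    if n=='top': x0,y0,x1,y1=308,156,325,178
    c=cv2.resize(g[y0:y1,x0:x1].astype(np.float32),None,fx=8,fy=8,interpolation=cv2.INTER_CUBIC)
    m=((c>np.percentile(c,55))).astype(np.uint8) if 0 else None
    # bright line within dark bar: ridge response
    cx=cv2.GaussianBlur(g.astype(np.float32),(0,0),.8); H=-cv2.Laplacian(cx,cv2.CV_32F,ksize=3)
    pts=[]
    A=(np.array([257,180])/4+[250,130],np.array([286,120])/4+[250,130]) if n=='top' else (np.array([252,162])/4+[210,190],np.array([266,206])/4+[210,190])
    u=(A[1]-A[0])/np.linalg.norm(A[1]-A[0]); v=np.array([-u[1],u[0]]); s=np.arange(-2.5,2.51,.1)
    for t in np.linspace(.15,.9,25):
        q=A[0]+t*(A[1]-A[0]); xy=(q+s[:,None]*v).astype(np.float32)
        pr=cv2.remap(cx,xy[None,:,0],xy[None,:,1],cv2.INTER_CUBIC)[0]; k=slice(10,41)
        w=np.clip(pr[k]-np.percentile(pr[k],40),0,None); pts.append(q+(w*s[k]).sum()/w.sum()*v)
    W=np.array([ray(K,P,*p,.099)[:2] for p in pts],np.float32)
    l=cv2.fitLine(W,cv2.DIST_HUBER,0,1e-4,1e-4).ravel(); dv=l[:2] if l[0]>0 else -l[:2]
    t=np.degrees(np.arctan2(dv[1],dv[0])); dist=np.cross(dv,np.array([.5725,-.0155])-l[2:])
    h=W.mean(0)-[.5725,-.0155]; print(n,'line',t,'rad',np.radians(88.5-t),'axis off mm',dist*1e3,'bearing of mid',np.degrees(np.arctan2(h[1],h[0])),'r',np.hypot(*h))
```

```text
top line -25.74532 rad 1.9939569 axis off mm 1.3154598779270172 bearing of mid -27.565122492116963 r 0.04138619446913989
scene line -27.013155 rad 2.016085 axis off mm -2.3141829118098944 bearing of mid -23.872536647935746 r 0.0419684106988994<stdin>:20: DeprecationWarning: Arrays of 2-dimensional vectors are deprecated. Use arrays of 3-dimensional vectors instead. (deprecated in NumPy 2.0)
```

The selector sits at about 2.00–2.02, at the near edge of the detent play. That leaves little margin above 1.96, so I'll go back and nudge it gently within the play to about 2.06.

```bash
python3 -m inch '[[[3.94,1.04,0,0],[3.94,1.04,0,0],[3.94,1.04,0,0],[3.94,1.04,0,0],[3.94,1.04,0,0],[0,0,3,0],[0,0,3,0],[0,0,3,0],[0,0,1.5,0],[0,0,0.5,0],[0,0,0,0],[0,0,0,0]]]'; python3 loc.py
```

```text
clock: 13.15
ee_pos: [0.6301, 0.01, 0.0836]
ee_rot: [2.502, 1.898, 0.002]
contact_force: [0.5, -0.3, -0.1]
width: -0.002
t 13.15 tcp [0.6301 0.01   0.0836] yaw 74.4 z [ 0.002  0.    -1.   ] F [ 0.5 -0.3 -0.1] w -0.0024451935854294515
axis tool-frame pos of tcp rel., cm [ 4.01  4.88 -8.35]
button tool-frame pos of tcp rel., cm [19.57  5.03 -0.34]
```

```bash
python3 -m inch '[[[-0.7,0,0,0],[-0.7,0,0,0],[-0.5,0,0,0],[-0.3,0,0,0],[-0.17,0.06,0,2],[-0.17,0.06,0,2],[-0.17,0.06,0,2],[-0.17,0.06,0,2],[-0.17,0.06,0,2],[-0.09,0.03,0,1],[0,0,0,0]]]'; python3 loc.py
python3 -m inch '[[[-0.09,0.03,0,1],[-0.09,0.03,0,1],[-0.09,0.03,0,1],[0,0,0,0],[0,0,0,0]]]'; python3 loc.py
python3 -m inch '[[[0.3,0,0,0],[0.8,0,0,0],[0.9,0,0,0],[0,0,-2,0],[0,0,-3,0],[0,0,-3,0],[0,0,-3,0],[0,0,0,0]]]'; python3 loc.py
```

```text
clock: 14.25
ee_pos: [0.6233, -0.0213, 0.0823]
ee_rot: [2.674, 1.649, -0.0]
contact_force: [0.1, -0.4, 0.7]
width: -0.001
t 14.25 tcp [ 0.6233 -0.0213  0.0823] yaw 63.3 z [-0. -0. -1.] F [ 0.1 -0.4  0.7] w -0.000965512761808869
axis tool-frame pos of tcp rel., cm [ 1.76  4.8  -8.23]
button tool-frame pos of tcp rel., cm [17.07  1.98 -0.23]
clock: 14.75
ee_pos: [0.6228, -0.0241, 0.0823]
ee_rot: [2.715, 1.58, -0.0]
contact_force: [0.8, -1.1, -0.4]
width: -0.002
t 14.75 tcp [ 0.6228 -0.0241  0.0823] yaw 60.4 z [ 0. -0. -1.] F [ 0.8 -1.1 -0.4] w -0.0022992633470206763
axis tool-frame pos of tcp rel., cm [ 1.74  4.8  -8.23]
button tool-frame pos of tcp rel., cm [16.89  1.2  -0.23]
clock: 15.55
ee_pos: [0.6348, -0.0055, 0.1964]
ee_rot: [2.713, 1.58, 0.008]
contact_force: [0.5, -0.2, -0.6]
width: -0.001
t 15.55 tcp [ 0.6348 -0.0055  0.1964] yaw 60.4 z [ 0.006  0.001 -1.   ] F [ 0.5 -0.2 -0.6] w -0.0006145031686255338
axis tool-frame pos of tcp rel., cm [  4.01   5.02 -19.6 ]
button tool-frame pos of tcp rel., cm [ 19.13   1.39 -11.57]
```

```bash
python3 -m inch '[[[-3.83,-0.28,0,0],[-3.83,-0.28,0,0],[-3.83,-0.28,0,0],[-3.83,-0.28,0,0],[-3.83,-0.28,0,0],[0,0,0,0],[0,0,0,0]]]'; python3 loc.py;  python3 - <<'E'
from h import *
a,_,_=snap('top');b,_,_=snap('scene')
f=lambda c:cv2.resize(c[:,:,::-1],(400,400),interpolation=2)
cv2.imwrite('pics/d6.png',np.hstack([f(a[130:230,250:350]),f(b[190:290,180:280])]))
E
```

```text
clock: 16.25
ee_pos: [0.5261, -0.1663, 0.1922]
ee_rot: [-2.716, -1.579, -0.0]
contact_force: [0.5, 1.2, -0.6]
width: 0.001
t 16.25 tcp [ 0.5261 -0.1663  0.1922] yaw 60.3 z [ 0.  0. -1.] F [ 0.5  1.2 -0.6] w 0.0006328645764015538
axis tool-frame pos of tcp rel., cm [-15.4    3.43 -19.22]
button tool-frame pos of tcp rel., cm [ -0.25  -0.19 -11.22]
```

View pics/d6.png

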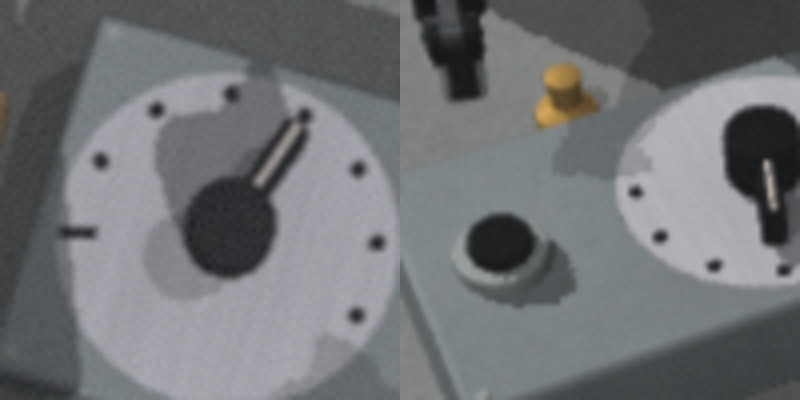

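The top view now shows the pointer line from (258,185) to (295,125), about -32° in world, aimed at the fifth dot. That is the middle of the band. Next I'll triangulate the button top.

```bash
python3 - <<'E'
from h import *
d=np.load('top.npz');e=np.load('scene.npz')
for z in (.07,.075,.08,.085,.09,.095): print(z,ray(d['K'],d['P'],540/1.4,295/1.4,z)[:2].round(4),ray(e['K'],e['P'],205,250.75,z)[:2].round(4))
E
python3 -m inch '[[[0.25,0.19,3,0],[0,0,3,0],[0,0,2,0],[0,0,1.2,0],[0,0,0,0],[0,0,0,0]]]'; python3 loc.py
```

```text
0.07 [ 0.531  -0.1682] [ 0.5216 -0.1568]
0.075 [ 0.53   -0.1671] [ 0.5259 -0.159 ]
0.08 [ 0.5291 -0.1661] [ 0.5301 -0.1613]
0.085 [ 0.5282 -0.165 ] [ 0.5343 -0.1635]
0.09 [ 0.5272 -0.1639] [ 0.5386 -0.1657]
0.095 [ 0.5263 -0.1629] [ 0.5428 -0.168 ]
clock: 16.95
ee_pos: [0.5294, -0.1645, 0.1009]
ee_rot: [2.715, 1.581, 0.001]
contact_force: [-0.4, 0.6, -0.2]
width: 0.004
t 16.95 tcp [ 0.5294 -0.1645  0.1009] yaw 60.4 z [ 0.001  0.    -1.   ] F [-0.4  0.6 -0.2] w 0.003595005087773537
axis tool-frame pos of tcp rel., cm [-15.09   3.61 -10.09]
button tool-frame pos of tcp rel., cm [ 0.06  0.01 -2.09]
```

```bash
python3 -m inch '[[[0,0,0.6,0],[0,0,0.6,0],[0,0,0.4,0],[0,0,0.3,0],[0,0,0,0]]]'; python3 loc.py|head -1
python3 -m inch '[[[0,0,0.2,0],[0,0,0.2,0],[0,0,0,0]]]'; python3 loc.py|head -1
```

```text
clock: 17.45
ee_pos: [0.529, -0.1651, 0.0813]
ee_rot: [2.715, 1.58, 0.0]
contact_force: [0.1, -0.4, 4.8]
width: 0.0
t 17.45 tcp [ 0.529  -0.1651  0.0813] yaw 60.4 z [ 0. -0. -1.] F [ 0.1 -0.4  4.8] w 0.00019081926051886638
clock: 17.75
ee_pos: [0.5294, -0.1652, 0.0801]
ee_rot: [2.714, 1.578, 0.001]
contact_force: [-16.8, 3.4, 59.4]
width: -0.001
t 17.75 tcp [ 0.5294 -0.1652  0.0801] yaw 60.4 z [ 0.002 -0.001 -1.   ] F [-16.8   3.4  59.4] w -0.001019595551409618
```

The force rose to 4.8 N, close to the 5 N full-travel figure, and then hit a hard stop, so the button is right down. I'll release it and lift clear.

```bash
python3 -m inch '[[[0,0,-0.4,0],[0,0,-1,0],[0,0,-2,0],[0,0,-3,0],[0,0,-4,0],[0,-4,-2,0],[0,-4,0,0],[0,-4,0,0],[0,0,0,0],[0,0,0,0]]]'; python3 loc.py
python3 - <<'E'
from h import *
a,_,_=snap('top');b,_,_=snap('scene')
f=lambda c:cv2.resize(c[:,:,::-1],(400,400),interpolation=2)
cv2.imwrite('pics/d7.png',np.hstack([f(a[100:300,180:480][:,:200]),f(b[170:320,120:270])]))
E
```

```text
clock: 18.75
ee_pos: [0.4245, -0.1057, 0.2019]
ee_rot: [2.714, 1.58, 0.001]
contact_force: [0.4, 0.0, 0.2]
width: -0.002
t 18.75 tcp [ 0.4245 -0.1057  0.2019] yaw 60.4 z [ 0.001 -0.    -1.   ] F [0.4 0.  0.2] w -0.001695427431913737
axis tool-frame pos of tcp rel., cm [-15.15  -8.4  -20.19]
button tool-frame pos of tcp rel., cm [ -0.   -12.01 -12.2 ]
```

View pics/d7.png

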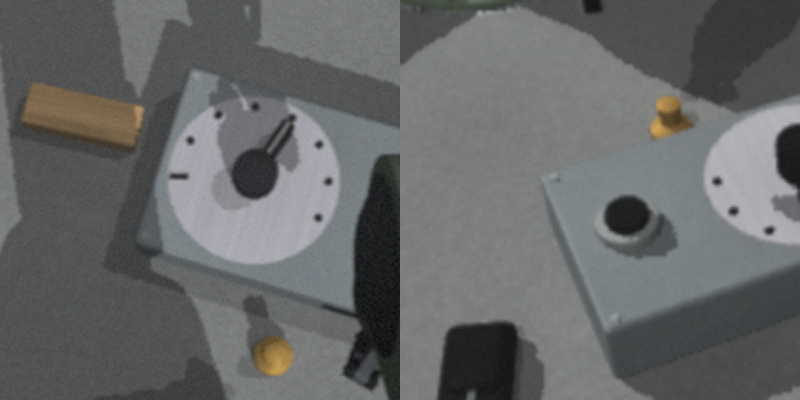

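The pointer is still on the fifth dot (290,120), the button is up, and the blank and stamp haven't moved. The end stop could have been the steel collar, though, so I'll press again in fine steps and read the spring's onset height.

```bash
python3 -m inch '[[[0,4,0,0],[0,4,0,0],[0,4,2,0],[0,0,4,0],[0,0,3,0],[0,0,1.8,0],[0,0,0,0],[0,0,0,0],[0,0,0,0]]]' >/dev/null; python3 loc.py|head -1
for k in 1; do python3 -m inch '[[[0,0,0.2,0],[0,0,0,0],[0,0,0,0]]]'>/dev/null; python3 loc.py|head -1
python3 -m inch '[[[0,0,0.2,0],[0,0,0,0],[0,0,0,0]]]'>/dev/null; python3 loc.py|head -1
python3 -m inch '[[[0,0,0.2,0],[0,0,0,0],[0,0,0,0]]]'>/dev/null; python3 loc.py|head -1
python3 -m inch '[[[0,0,0.2,0],[0,0,0,0],[0,0,0,0]]]'>/dev/null; python3 loc.py|head -1; done
```

```text
t 19.75 tcp [ 0.5296 -0.1653  0.0943] yaw 60.4 z [ 0.001 -0.    -1.   ] F [-0.2  0.4 -0.4] w -0.004015244983445861
t 20.05 tcp [ 0.529  -0.1651  0.0917] yaw 60.4 z [ 0.001 -0.    -1.   ] F [ 0.  -0.3 -1.1] w 0.001933030127503626
t 20.35 tcp [ 0.5288 -0.1649  0.0892] yaw 60.4 z [-0.  0. -1.] F [ 0.1 -0.1 -0.1] w -0.0024930577624233076
t 20.65 tcp [ 0.5288 -0.165   0.0872] yaw 60.4 z [-0.  0. -1.] F [-0.5  0.   0.4] w 0.004103607545869579
t 20.95 tcp [ 0.5289 -0.165   0.0853] yaw 60.4 z [ 0. -0. -1.] F [ 0.2 -0.1  1.7] w 0.003975509640009304
```

```bash
python3 -m inch '[[[0,0,0.2,0],[0,0,0,0],[0,0,0,0]]]'>/dev/null; python3 loc.py|head -1
python3 -m inch '[[[0,0,0.2,0],[0,0,0,0],[0,0,0,0]]]'>/dev/null; python3 loc.py|head -1
python3 -m inch '[[[0,0,0.1,0],[0,0,0,0],[0,0,0,0]]]'>/dev/null; python3 loc.py|head -1
python3 -m inch '[[[0,0,0.1,0],[0,0,0,0],[0,0,0,0]]]'>/dev/null; python3 loc.py|head -1
```

```text
t 21.25 tcp [ 0.5289 -0.165   0.0833] yaw 60.4 z [ 0. -0. -1.] F [-0.2 -0.7  3.2] w -0.004219805919812304
t 21.55 tcp [ 0.5289 -0.165   0.0813] yaw 60.4 z [ 0. -0. -1.] F [-0.1 -0.2  5.1] w 0.004799061176504814
t 21.85 tcp [ 0.5289 -0.165   0.0809] yaw 60.4 z [ 0. -0. -1.] F [-3.6  0.8 15.9] w 0.006298533868376806
t 22.15 tcp [ 0.529  -0.1651  0.0806] yaw 60.4 z [ 0.001 -0.001 -1.   ] F [-8.5  1.2 31.7] w -0.0011504430468917237
```

The spring starts at about 0.087 m and the stop is at 0.081 m. That is the full 6 mm at about 5 N, so the button went right down. Now I'll release, clear and hand in.

```bash
python3 -m inch '[[[0,0,-0.4,0],[0,0,-1,0],[0,0,-2,0],[0,0,-3,0],[0,0,-4,0],[0,-4,-2,0],[0,-4,0,0],[0,-4,0,0],[0,0,0,0],[0,0,0,0]]]'
python3 - <<'E'
from h import *
a,_,_=snap('top');b,_,_=snap('scene')
f=lambda c:cv2.resize(c[:,:,::-1],(400,400),interpolation=2)
cv2.imwrite('pics/d8.png',np.hstack([f(a[100:300,180:380]),f(b[170:320,120:270])]))
for n,x in (('top',a),('scene',b)):
    o=np.load(n+'.npz')['i']
    boxes={'top':dict(blank=(185,135,260,180),stamp=(300,262,335,295)),'scene':dict(mouse=(130,285,170,338),stamp=(212,203,232,222),blank=(320,212,378,250))}[n]
    for k,(x0,y0,x1,y1) in boxes.items():
        A,B=[cv2.GaussianBlur(q[y0:y1,x0:x1].astype(np.float32).mean(2),(0,0),1) for q in (o,x)]
        print(n,k,'shift px',np.round(cv2.phaseCorrelate(A,B,cv2.createHanningWindow(A.shape[::-1],cv2.CV_32F)),2))
E
```

```text
clock: 23.15
ee_pos: [0.4244, -0.1057, 0.2039]
ee_rot: [2.714, 1.58, 0.001]
contact_force: [1.2, -0.1, -0.4]
width: -0.001Traceback (most recent call last):
  File "<stdin>", line 10, in <module>
    return _wrapfunc(a, 'round', decimals=decimals, out=out)
    return _wrapit(obj, method, *args, **kwds)
    conv = _array_converter(obj)
ValueError: setting an array element with a sequence. The requested array has an inhomogeneous shape after 1 dimensions. The detected shape was (2,) + inhomogeneous part.
```

View pics/d8.png

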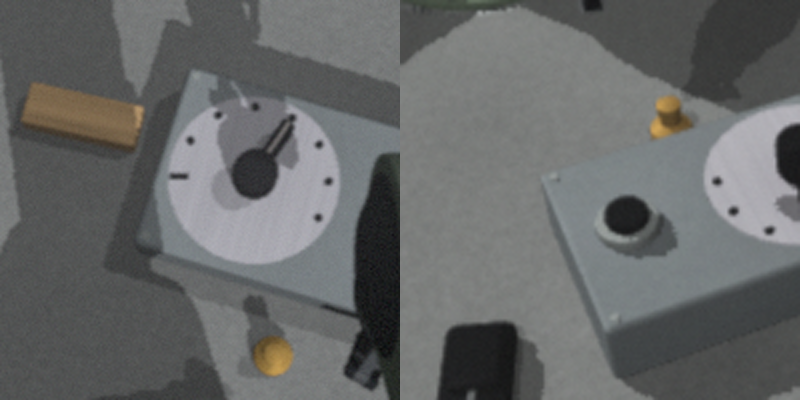

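The pointer is on the fifth dot (292,118), the button is up, and the blank, stamp and mouse are where they started. The arm is clear.

```bash
python3 -c "
from bench import robot
print(robot.finish_job())"
```

```text
the job is handed in; nothing more can be done
None
```

The job is handed in: the selector is in the fifth position and the start button was pressed right down and let up again. No verdict was reported.

- **Selector:** It started in the second position, and I pushed it three clicks clockwise with the shut fingertips. Pushing forces read about 5 N at most. After the last click it measured only about 1.99–2.02 rad, near the 1.96 limit. I nudged it within the detent play to roughly 2.09 rad, and the last picture shows it on the fifth dot.
- **Start button:** I pressed it twice. The first press ended on a hard stop at 59 N, which might have been the collar. The second, in fine steps, showed the spring start at about 0.087 m and the stop at 0.081 m, so the full 6 mm at about 5 N. It looks up again in the last picture.
- **Blank, mouse and stamp:** They look unmoved in the last pictures, and I felt no contact with them. My numeric check of their shift failed with a script error and I did not repeat it, so this rests on viewing alone.
- **Robot:** It finished clear of everything, and the clock was at about 23 of the 64 s.

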